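Pack the child-resistant sample pot and sort out the rejects

TASK

Take the child-resistant cap off the amber pot (push it down while turning it anticlockwise) and set it aside; put every plain white vial into the pot and every red-marked reject into the tin can. Then refit the cap on the pot and lock it, pushing down while turning clockwise until its orange marks line up with those on the pot's flange and it springs up. Do not tip over the flask or the beaker.

Things in the scene. Friction and masses are not known exactly. Their poses are not given: they have to be found in the camera images.
- pot: amber sample pot, fixed to the bench: open round cup, outside 80 mm, mouth 72 mm across, rim 92 mm and inner floor 12 mm above the bench, on a grey flange 146 mm square and 8 mm thick with orange index marks at +x and -x. Origin at the centre of the underside, z up.
- pot_lug (a point): middle of the underside of one of the pot's two orange lugs, which stick out of its wall at the pot's +x (this one) and -x: to 49 mm from the axis, 16 mm wide along y, from 78 to 84 mm above the bench. The lug line is the pot's x axis.
- pot_mouth (a point): centre of the pot's mouth, level with its rim, 92 mm above the bench; axes as the pot's
- cap: child-resistant cap of the pot, 0.15 kg: white ribbed, 117 mm across, 35 mm high, hollow, 3 mm play round the pot's rim, orange marks at its +x and -x on top and side. Origin: centre of the skirt's lower edge, z up; alike after a half turn. Locked: origin 73 mm above the pot's origin, marks on the lug line. Off, it stands flat on the bench on its skirt. Handled by its blue grip (see grip, grip_bar).
- grip (a joint): blue grip on top of the cap (disc 82 mm across with an upright bar): angle from the cap's x axis to the bar, rad, anticlockwise from above positive; starts anywhere within 0.5 either way. It slips (ratchets) round on the cap at 0.45 N m, so turning alone, with the cap's catches against the lugs, only spins the grip; below that it turns the cap with it.
- grip_bar (a point): middle of the bar, 53 mm above the cap's origin; its x along the bar: 74 mm long, 18 mm thick, from 39 to 67 mm above the cap's origin. To undo: push the cap down 4 to 8 mm, keep it down, turn it anticlockwise seen from above (yaw grows); clear of the lugs from 35 deg off the lug line, 60 deg is right, end stop at 140 deg; then lift it straight off.
- cap_pocket (a point): ledge in the cap's +x pocket (another at -x), 5 mm above the cap's origin, 34 mm wide along y; catch lip 4 mm high at its -y end, end stop at its +y end. To refit: set the cap on with its marks 40 to 120 deg (60 is right) anticlockwise from the lug line, push down to 4 to 8 mm below locked height, turn clockwise to the end stop at the lug line, let it rise into the pockets: locked.
- liner (a joint): sprung disc inside the cap that bears on the pot's rim and pushes the cap up, 700 N/m. Value in m: 0 with the cap locked (about 3 N), 0.004 and more when pressed down enough to turn (about 6 N), 0.008 bottomed (about 9 N), -0.003 with the cap resting unhooked on the rim, -0.004 free.
- reject_can: empty open tin can for the rejects, standing fast on the bench: 104 mm across outside, about 84 mm inside, 121 mm high. Origin at the centre of its underside
- good_1: small plain white plastic sample vial, 20 mm across, 37 mm tall, about 20 g, closed. Origin at the centre of its underside, z along it to its cap; it stands on the bench at the start but may fall and lie. May be absent.
- good_2: small plain white plastic sample vial, 20 mm across, 37 mm tall, about 20 g, closed. Origin at the centre of its underside, z along it to its cap; it stands on the bench at the start but may fall and lie. May be absent.
- good_3: small plain white plastic sample vial, 20 mm across, 37 mm tall, about 20 g, closed. Origin at the centre of its underside, z along it to its cap; it stands on the bench at the start but may fall and lie. May be absent.
- good_4: small plain white plastic sample vial, 20 mm across, 37 mm tall, about 20 g, closed. Origin at the centre of its underside, z along it to its cap; it stands on the bench at the start but may fall and lie. May be absent.
- reject_1: reject: the same small white vial (20 mm across, 37 mm tall, about 20 g; origin at the centre of its underside, z along it), marked with a red sticker on its top and a red band round its lower half. May be absent.
- reject_2: reject: the same small white vial (20 mm across, 37 mm tall, about 20 g; origin at the centre of its underside, z along it), marked with a red sticker on its top and a red band round its lower half. May be absent.
- flask: bystander: glass conical flask, 68 mm across, 110 mm high, stands loose behind the vials; origin at the centre of its underside, z up
- beaker: bystander: glass beaker with a pipette in it, 65 mm across, 140 mm high, stands loose behind the can; origin at the centre of its underside, z up
- petri_dish: bystander: glass dish 70 mm across, 14 mm high, loose; origin at the centre of its underside
- stopwatch: bystander: round stopwatch 63x52 mm, 14 mm high, loose; origin at the centre of its underside
- pen: bystander: black and white pen lying at the front edge of the bench, 135 mm long along its y, 17 mm thick; fixed. Origin at the centre of its underside

How it is judged:
By the outcome, as a careful person would: the job done as asked, in the order asked, and still so for the second after the job is handed in, with the robot touching nothing.
Of good_1, good_2, good_3, good_4 only 2 to 4 are there at a start; the rules pass over those that are not, and their reading is None.
Of reject_1, reject_2 only 1 to 2 are there at a start; the rules pass over those that are not, and their reading is None.
At some moment in a run one of good_1, good_2, good_3, good_4, reject_1, reject_2 may be knocked a few centimetres aside while the robot is not near it.
Once in a run the grip may slacken for a moment while it holds something.
It also fails if it takes over 210 s, if anything falls off the work surface, if the arm or the gripper's body presses on something with over 40 N, if the wrist force passes 120 N, or if a joint passes its speed limit or range.

ROBOT

A 6-joint arm with a two-finger parallel gripper is mounted at the origin on a cart in front of the work surface, level with it; the furniture and walls round the work are solid. World frame = base frame: x ahead of the robot, y to its left, z up, the work surface at z = 0. Lengths are in m, angles in rad, forces in N, time in s.
With the tool pointing down it reaches from about 0.375 to 0.9 m from the base axis. Payload 3.1 kg.
Tool frame: the origin (TCP) lies between the finger pads; the fingertips stand 22 mm ahead of it and the grasp point (between the pads) lies 3 mm ahead of it; z points along the fingers, y is the line along which they close (so a half turn about z gives the same grasp; the last joint's range is limited). The gripper opens to 87 mm and grips with 3 to 60 N. Pads are 19 mm wide; open, the fingers measure 117 mm over their backs; the gripper's body (75 mm by 190 mm) begins 51 mm behind the grasp point.
Start: joints at [1.079, 0.527, 1.433, -0, 1.181, -0.178], TCP at [0.192, 0.595, 0.245] pointing down, gripper open.
Joint ranges: [-3.08, 3.08], [-0.75, 2.2], [0.22, 2.44], [-1.43, 4.57], [0, 2.65], [-2.85, 2.85]. Speed limits (rad/s): [2.79, 2.79, 3.14, 3.14, 3.14, 3.14].

INTERFACE

Orientations are given as a unit quaternion [x, y, z, w].
In Python, from rig import robot gives the robot as it stands.
- The arm moves only by the tool move_arm, never from a script. Its argument "series" is text: rows parted by semicolons, each of 6 numbers parted by spaces: the shift along the tool's x, y, z in mm, then the turn, a rotation vector about the tool's x, y, z in degrees. In form: dx dy dz ax ay az; .... A call has 1 to 8 rows; each row is the pose to reach, as a shift and turn from the pose commanded when the call began, along the tool's axes at that moment; what a row does not reach only later rows make up. A row lasts 1/12 s, in which the tool goes at most 41.7 mm and 7.16 degrees, less where a joint would pass 70% of its speed; a pose out of reach is approached as far as the arm can. A call with a gripper value outside its range is refused whole. "jaw" is the opening, from 0 (shut) to 1 (fully open), set as the call begins (left out, the last holds). The fingers move at their own pace and stop on an object; "newtons" is the grip in N (left out, the last holds). Time passes only in rows, so rows that repeat a pose let the fingers close. It gives the time, the measured TCP pose, the force, the opening and the grip force at its end, in the units of the state.
- robot.get_obs(): the state, without advancing time (a new reading comes with each control period).
- robot.camera(name): name is "scene" or "top" or "wrist"; returns a dict with "img" (384x512x3 uint8, red, green, blue), "mtx" (3x3 intrinsics, pixels), "distortion" ([k1, k2, p1, p2, k3] as OpenCV has them; the pictures are not rectified), "world_to_cam" (4x4, takes a point from world to camera coordinates). Camera axes: x right, y down, z forward; pixel columns grow to the right and rows downward; lengths in m; the calibration is good to about 2 mm. A picture is of the moment at which its call begins. There is no depth.
- robot.hand_in(): hands the job in; it is judged then, once.
Trained networks look in a picture, given as the dict that the camera call returned (one of the last four; its "shot" number tells which), for a name from the list of things; names that differ only in an ending like _2 or _b are one class to them, and where a whole thing is asked for, a point or a joint stands for the part that bears it (a point fixed in the world has none). Each returns a list of dicts, best first, with "p" (0 to 1); they miss things now and then, are a little off and sometimes report something else, mostly with a low value. They report only what shows in the picture. A call takes as long as a camera call.
- robot.search_frame(picture, thing): "xyz" ([x, y, z] in m, in world coordinates, good to about 4 mm: the middle of the surface that is visible of it).
- robot.tip_of(picture, thing): "xyz" ([x, y, z] in m, in world coordinates, good to about 4 mm: a listed point, or the origin of a listed thing).
The state is a dict: "time": time; "q": joint angles; "joint_velocities": joint speeds; "joint_torque": joint torques, N m; "position": TCP position; "tool_rot": TCP orientation; "ft_force": force on the tool from outside, world axes, zero at the start; "moment": the same for the moment, N m; "grip_width": finger opening in m; "grip_force": force on a finger pad.
Only numpy, scipy, OpenCV 4.12 (cv2) and the standard library are available. Lean on these libraries where they do the work, as an engineer would, in place of code of your own. Each camera call takes 0.05 s, during which the arm holds its last target. There are 200 camera calls.

## Working session

There is one attempt and no reset: what is moved stays moved. The work goes in short steps, Python scripts to look and compute and a tool call to move; the robot and the scene stay as the last step left them, time stands still between calls to the robot, and variables do not carry over. Pictures are saved under pics/ and viewed, at most 14 in all, crops included, and the job is handed in when it is done.

Besides the shell and the picture viewer there is one more tool, called after "Request:" as name(argument=value, ...) on one line, values as JSON. move_arm: Moves the arm, as the interface text tells. Its arguments: {"type":"object","properties":{"series":{"type":"string"},"jaw":{"type":"number"},"newtons":{"type":"number"}},"required":["series"]}

```bash
ls; mkdir -p pics; cat > h.py <<'E'
from rig import robot
import numpy as np, cv2
from scipy.spatial.transform import Rotation as R
def save(c,f,crop=None,scale=1):
    im=c["img"][:,:,::-1]
    if crop: im=im[crop[1]:crop[3],crop[0]:crop[2]]
    cv2.imwrite("pics/"+f,cv2.resize(im,None,fx=scale,fy=scale))
def ray(c,px,z):
    u=cv2.undistortPoints(np.array([[px]],float),c["mtx"],np.array(c["distortion"],float))[0,0]
    T=np.linalg.inv(c["world_to_cam"]);d=T[:3,:3]@[u[0],u[1],1];o=T[:3,3]
    return o+d*(z-o[2])/d[2]
def proj(c,p):
    T=np.array(c["world_to_cam"]);rv=cv2.Rodrigues(T[:3,:3].copy())[0]
    return cv2.projectPoints(np.array(p,float).reshape(-1,1,3),rv,T[:3,3].copy(),c["mtx"],np.array(c["distortion"],float))[0][:,0]
def st():
    o=robot.get_obs();print("t",round(o["time"],2),"pos",np.round(o["position"],4),"rot",np.round(o["tool_rot"],3),"F",np.round(o["ft_force"],1),"w",round(o["grip_width"],4),"gf",round(float(o["grip_force"]),1),"q",np.round(o["q"],2));return o
def tool(target):  # world point -> shift in tool axes, mm
    o=robot.get_obs();r=R.from_quat(o["tool_rot"]);return np.round(r.inv().apply(np.array(target)-o["position"])*1000,1)
E
python3 - <<'E'
from h import *
o=st();print(np.round(R.from_quat(o["tool_rot"]).as_matrix(),3))
for n in("top","scene"):
    c=robot.camera(n);save(c,n+"0.png",scale=1.5)
    for t in ("pot","cap","grip_bar","pot_lug","cap_pocket","pot_mouth","reject_can","good_1","reject_1","flask","beaker","petri_dish","stopwatch"):
        for f in ((robot.tip_of,) if n=="scene" else (robot.tip_of,)):
            print(n,t,[(np.round(d["xyz"],3).tolist(),round(d["p"],2)) for d in f(c,t)])
E
```

```text
pics
t 0.0 pos [0.192  0.5941 0.2435] rot [ 0.156  0.988 -0.001 -0.   ] F [ 0.3 -0.9  0.6] w 0.0869 gf 0.0 q [ 1.08  0.53  1.43 -0.    1.18 -0.18]
[[-0.951  0.308 -0.001]
 [ 0.308  0.951 -0.002]
 [ 0.    -0.002 -1.   ]]
top pot [([0.489, -0.0, -0.003], 0.74)]
top cap [([0.485, -0.002, 0.072], 0.61)]
top grip_bar [([0.482, 0.001, 0.127], 0.81)]
top pot_lug [([0.528, 0.008, 0.08], 0.83)]
top cap_pocket [([0.534, 0.011, 0.076], 0.85)]
top pot_mouth [([0.531, 0.011, 0.081], 0.71), ([0.644, 0.332, -0.004], 0.56), ([0.704, -0.095, -0.001], 0.45), ([0.402, 0.22, -0.002], 0.23)]
top reject_can [([0.465, -0.333, 0.001], 0.68), ([0.444, -0.21, 0.003], 0.65), ([0.5, 0.373, 0.001], 0.56), ([0.4, 0.221, -0.005], 0.15)]
top good_1 [([0.54, -0.318, 0.002], 0.5), ([0.446, -0.214, -0.0], 0.47), ([0.561, -0.119, -0.003], 0.4), ([0.618, 0.464, 0.003], 0.33)]
top reject_1 [([0.466, -0.331, 0.0], 0.61), ([0.555, -0.214, -0.0], 0.6)]
top flask [([0.702, -0.094, -0.002], 0.8)]
top beaker [([0.64, 0.33, -0.004], 0.89)]
top petri_dish [([0.62, 0.464, 0.004], 0.56), ([0.484, 0.001, 0.124], 0.19)]
top stopwatch [([0.414, -0.42, 0.001], 0.74)]
scene pot [([0.488, -0.001, 0.001], 0.88)]
scene cap [([0.487, -0.002, 0.075], 0.58)]
scene grip_bar [([0.49, -0.005, 0.124], 0.82)]
scene pot_lug [([0.551, -0.215, -0.003], 0.71)]
scene cap_pocket [([0.535, 0.01, 0.078], 0.82)]
scene pot_mouth []
scene reject_can [([0.5, 0.376, -0.001], 0.77)]
scene good_1 [([0.447, -0.213, -0.002], 0.62), ([0.7, -0.09, -0.001], 0.56), ([0.568, -0.122, 0.0], 0.54), ([0.536, -0.318, -0.003], 0.52)]
scene reject_1 [([0.467, -0.334, -0.001], 0.65), ([0.487, -0.001, -0.001], 0.29)]
scene flask [([0.701, -0.089, -0.001], 0.63)]
scene beaker [([0.636, 0.326, 0.003], 0.56)]
scene petri_dish [([0.621, 0.459, -0.003], 0.59)]
scene stopwatch [([0.415, -0.42, 0.005], 0.64)]
```

View pics/top0.png

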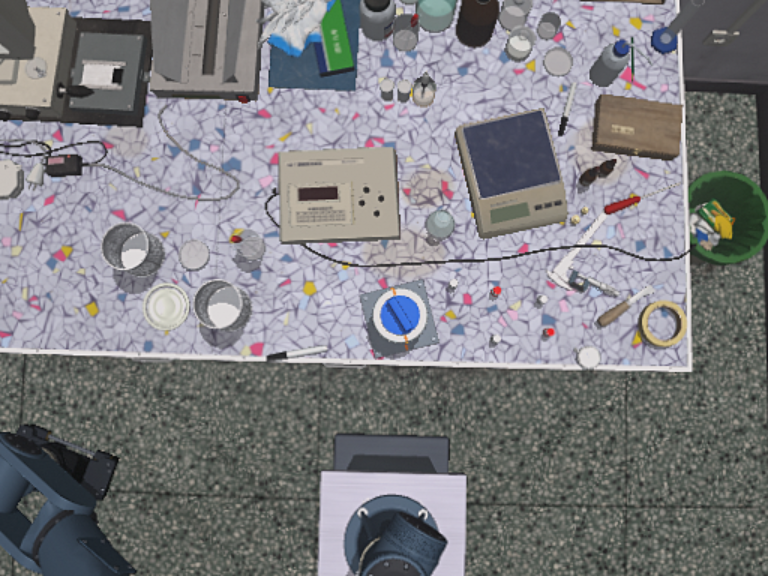

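View pics/scene0.png

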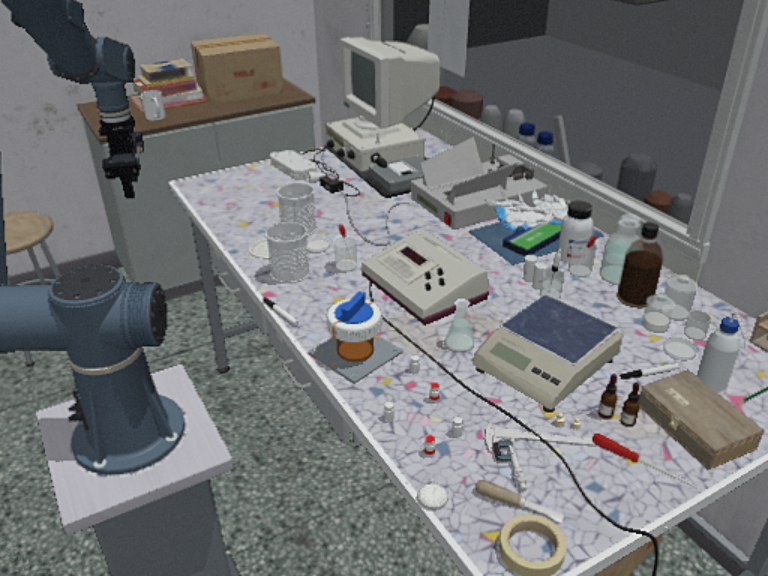

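The top view shows the pot at (400,315) with its cap marks about 14° off x. White vials are at (453,284), (495,338) and (543,299), red-marked ones at (496,292) and (548,332), and the can at (220,305). I'm moving above the pot.

Request:
move_arm(series="-154 -158 -12 0 0 39;-154 -158 -12 0 0 39;-154 -158 -12 0 0 39;-154 -158 -12 0 0 39;-154 -158 -12 0 0 39;-154 -158 -12 0 0 39;-154 -158 -12 0 0 39;-154 -158 -12 0 0 39", jaw=1)

```text
time: 2.07
position: [0.2908, 0.3967, 0.2569]
tool_rot: [0.477, 0.879, 0.001, -0.0]
ft_force: [-1.0, -0.1, 0.6]
grip_width: 0.087
grip_force: 0.0
```

Request:
move_arm(series="-220 -25 -12 0 0 39;-220 -25 -12 0 0 39;-220 -25 -12 0 0 39;-220 -25 -12 0 0 39;-220 -25 -12 0 0 39;-220 -25 -12 0 0 39;-220 -25 -12 0 0 39;-220 -25 -12 0 0 39")

```text
time: 2.73
position: [0.3897, 0.1996, 0.2685]
tool_rot: [0.742, 0.67, 0.0, -0.0]
ft_force: [-0.6, -0.7, -0.1]
grip_width: 0.0869
grip_force: 0.0
```

Request:
move_arm(series="-187 118 -12 0 0 39;-187 118 -12 0 0 39;-187 118 -12 0 0 39;-187 118 -12 0 0 39;-187 118 -12 0 0 39;-187 118 -12 0 0 39;-187 118 -12 0 0 39;-187 118 -12 0 0 39")

```text
time: 3.4
position: [0.4873, 0.0024, 0.2801]
tool_rot: [0.923, 0.385, -0.0, -0.001]
ft_force: [-0.2, -0.8, -0.6]
grip_width: 0.0868
grip_force: 0.0
```

```bash
python3 - <<'E'
from h import *
o=st();print(np.degrees(R.from_quat(o["tool_rot"]).as_matrix()[:,0]*[1,1,1]))
c=robot.camera("wrist");save(c,"w1.png",scale=1.5)
for t in ("cap","grip_bar","pot_lug","cap_pocket","pot"):
    print(t,[(np.round(d["xyz"],4).tolist(),round(d["p"],2)) for d in robot.tip_of(c,t)])
E
```

```text
t 3.4 pos [0.4873 0.0024 0.2801] rot [ 0.923  0.385 -0.    -0.001] F [-0.2 -0.8 -0.6] w 0.0868 gf 0.0 q [-0.23  0.3   1.72  0.    1.12  0.55]
[ 4.03239691e+01  4.07036099e+01 -2.39704548e-03]
cap [([0.4869, -0.0033, 0.0722], 0.86)]
grip_bar [([0.4899, -0.0018, 0.1281], 0.84), ([0.5641, -0.1169, -0.0021], 0.28)]
pot_lug [([0.7031, -0.0902, 0.0003], 0.7), ([0.5353, 0.0109, 0.0818], 0.2)]
cap_pocket [([0.5348, 0.0084, 0.0801], 0.67)]
pot []
```

View pics/w1.png

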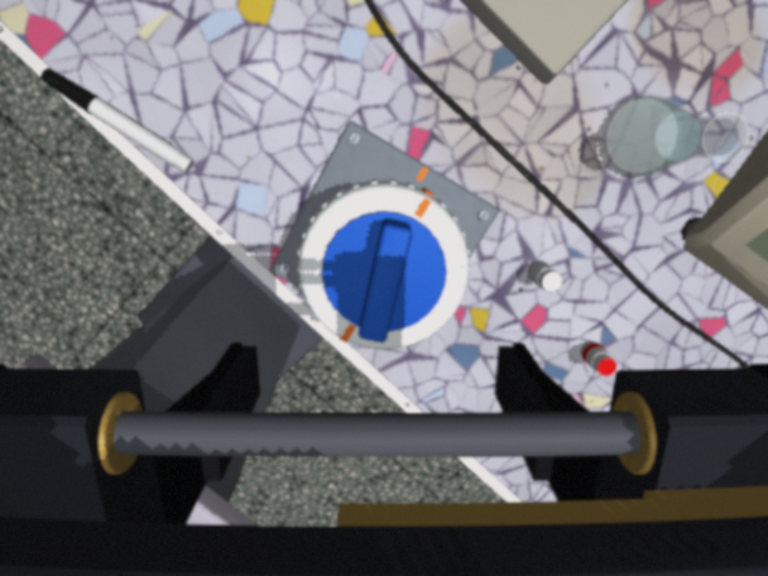

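The wrist view shows the bar running from (397,225) to (374,335). The cap's top marks are at (422,207) and (347,332), and the pot's flange mark is at (423,173).

```bash
cat >> h.py <<'E'
def ang(c,a,b,z,s=1.5):
    p,q=ray(c,np.array(b)/s,z),ray(c,np.array(a)/s,z);d=q-p
    print("mid",np.round((p+q)/2,4),"len",round(float(np.hypot(d[0],d[1])),4),"ang",round(float(np.degrees(np.arctan2(d[1],d[0]))),1))
E
python3 - <<'E'
from h import *
c=robot.camera("wrist")
ang(c,(397,225),(374,335),.14);ang(c,(422,207),(347,332),.108)
print(ray(c,(423/1.5,173/1.5),.008))
# blob: blue bright
im=cv2.cvtColor(c["img"],cv2.COLOR_RGB2HSV);m=((im[:,:,0]>100)&(im[:,:,0]<125)&(im[:,:,1]>150)&(im[:,:,2]>60)).astype(np.uint8)
m[:120]=m[:120];n,l,s,ce=cv2.connectedComponentsWithStats(m);k=1+np.argmax(s[1:,4]);print(s[k],ce[k])
save(c,"w2.png",(190,110,330,250),4)
E
```

```text
mid [ 0.49   -0.0012  0.14  ] len 0.0694 ang 34.2
mid [ 0.4875 -0.0024  0.108 ] len 0.0983 ang 15.4
[0.55132547 0.01419372 0.008     ]
[ 216  141   81   86 5087] [255.47356006 181.03341852]
```

View pics/w2.png

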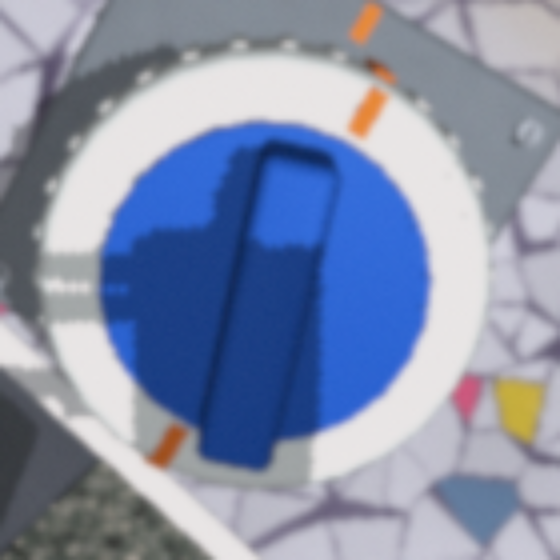

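Request:
move_arm(series="-2 4 20 0 0 5;-2 4 45 0 0 10;-2 4 70 0 0 10;-2 4 95 0 0 10;-2 4 120 0 0 10;-2 4 135 0 0 10;-2 4 143 0 0 10;-2 4 143 0 0 10")

```text
time: 4.42
position: [0.4877, -0.003, 0.1361]
tool_rot: [0.953, 0.302, -0.002, -0.001]
ft_force: [-0.4, -0.2, 0.1]
grip_width: 0.087
grip_force: 0.0
```

Request:
move_arm(series="0 0 0 0 0 0;0 0 0 0 0 0;0 0 0 0 0 0;0 0 0 0 0 0;0 0 0 0 0 0;0 0 0 0 0 0;0 0 0 0 0 0;0 0 0 0 0 0", jaw=0, newtons=50)

```text
time: 5.08
position: [0.4889, -0.0035, 0.1377]
tool_rot: [0.954, 0.301, 0.0, 0.0]
ft_force: [-0.2, 0.0, -0.2]
grip_width: 0.0419
grip_force: 0.0
```

```bash
python3 - <<'E'
from h import *
o=st();m=R.from_quat(o["tool_rot"]).as_matrix();print(np.degrees(np.arctan2(m[1,0],m[0,0])),o["moment"])
E
```

```text
t 5.08 pos [ 0.4889 -0.0035  0.1377] rot [0.954 0.301 0.    0.   ] F [-0.2  0.  -0.2] w 0.0419 gf 0.0 q [-0.24  0.52  1.87 -0.    0.75  0.72]
35.077395868713616 [-0.09205002  0.12972275  0.02435986]
```

Request:
move_arm(series="0 0 0 0 0 0;0 0 0 0 0 0;0 0 0 0 0 0;0 0 0 0 0 0;0 0 0 0 0 0;0 0 0 0 0 0")

```text
time: 5.58
position: [0.4886, -0.0034, 0.1375]
tool_rot: [0.954, 0.301, -0.0, -0.0]
ft_force: [-0.4, 1.4, -0.3]
grip_width: 0.0176
grip_force: 50.0
```

Request:
move_arm(series="0 0 2 0 0 0;0 0 4 0 0 0;0 0 6 0 0 0;0 0 6 0 0 0;0 0 6 0 0 0")

```text
time: 6.0
position: [0.4888, -0.0034, 0.1317]
tool_rot: [0.954, 0.301, 0.0, -0.0]
ft_force: [-1.0, 0.2, 5.7]
grip_width: 0.018
grip_force: 50.0
```

Request:
move_arm(series="0 0 0 0 0 -4;0 0 0 0 0 -8;0 0 0 0 0 -13;0 0 0 0 0 -18;0 0 0 0 0 -24;0 0 0 0 0 -30;0 0 0 0 0 -30")

```text
time: 6.58
position: [0.4899, -0.0038, 0.1321]
tool_rot: [0.842, 0.539, 0.001, 0.001]
ft_force: [-0.7, -0.4, 6.6]
grip_width: 0.0175
grip_force: 50.0
```

Request:
move_arm(series="0 0 0 0 0 -5;0 0 0 0 0 -10;0 0 0 0 0 -15;0 0 0 0 0 -20;0 0 0 0 0 -25;0 0 0 0 0 -30;0 0 0 0 0 -30")

```text
time: 7.17
position: [0.4899, -0.0038, 0.1321]
tool_rot: [0.674, 0.739, 0.001, 0.001]
ft_force: [-0.6, 0.9, 5.1]
grip_width: 0.0177
grip_force: 50.0
```

```bash
python3 - <<'E'
from h import *
o=st();m=R.from_quat(o["tool_rot"]).as_matrix();print(np.degrees(np.arctan2(m[1,0],m[0,0])),o["moment"])
c=robot.camera("wrist");save(c,"w3.png",scale=1.2)
E
```

```text
t 7.17 pos [ 0.4899 -0.0038  0.1321] rot [0.674 0.739 0.001 0.001] F [-0.6  0.9  5.1] w 0.0177 gf 50.0 q [-0.24  0.53  1.87 -0.    0.74 -0.33]
95.25455649217666 [-0.07856264  0.10214753  0.07511079]
```

View pics/w3.png

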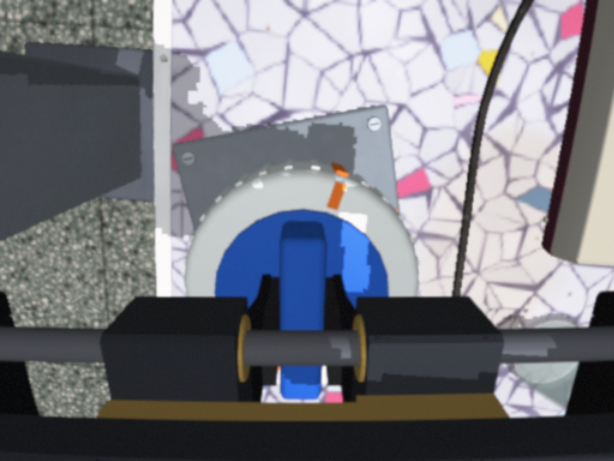

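The cap's mark stays about 20° from the bar, so the cap turned with the grip, 60° against the flange. I'm lifting it and carrying it to (0.50, 0.19).

Request:
move_arm(series="0 0 -5 0 0 0;0 0 -12 0 0 0;0 0 -22 0 0 0;0 0 -35 0 0 0;0 0 -50 0 0 0;0 0 -65 0 0 0;0 0 -70 0 0 0;0 0 -70 0 0 0")

```text
time: 7.88
position: [0.4893, -0.0036, 0.2026]
tool_rot: [0.675, 0.738, 0.001, 0.001]
ft_force: [0.4, -0.0, -1.8]
grip_width: 0.0176
grip_force: 50.0
```

```bash
python3 - <<'E'
from h import *
o=st()
print(tool([.5,.19,o["position"][2]]))
E
```

```text
t 7.88 pos [ 0.4893 -0.0036  0.2026] rot [0.675 0.738 0.001 0.001] F [ 0.4 -0.  -1.8] w 0.0176 gf 50.0 q [-0.24  0.41  1.81 -0.    0.92 -0.32]
[ 1.919e+02  2.780e+01 -1.000e-01]
```

Request:
move_arm(series="25 4 0 0 0 0;55 8 0 0 0 0;90 13 0 0 0 0;125 18 0 0 0 0;160 23 0 0 0 0;185 27 0 0 0 0;192 28 0 0 0 0;192 28 0 0 0 0")

```text
time: 8.55
position: [0.4988, 0.1919, 0.2004]
tool_rot: [0.674, 0.739, -0.001, -0.001]
ft_force: [0.4, 0.2, -1.2]
grip_width: 0.018
grip_force: 50.0
```

Request:
move_arm(series="0 0 30 0 0 0;0 0 60 0 0 0;0 0 90 0 0 0;0 0 112 0 0 0;0 0 125 0 0 0;0 0 132 0 0 0;0 0 137 0 0 0;0 0 137 0 0 0")

```text
time: 9.22
position: [0.4997, 0.189, 0.065]
tool_rot: [0.675, 0.737, -0.0, -0.0]
ft_force: [-0.2, 0.6, -2.0]
grip_width: 0.0175
grip_force: 50.0
```

Request:
move_arm(series="0 0 1 0 0 0;0 0 2 0 0 0;0 0 2 0 0 0")

```text
time: 9.47
position: [0.5005, 0.1895, 0.0644]
tool_rot: [0.675, 0.738, 0.001, 0.001]
ft_force: [-1.7, -2.7, 9.6]
grip_width: 0.0177
grip_force: 50.0
```

Request:
move_arm(series="0 0 -1 0 0 0;0 0 -1 0 0 0;0 0 -1 0 0 0;0 0 -1 0 0 0;0 0 -1 0 0 0;0 0 -1 0 0 0;0 0 -1 0 0 0", jaw=0.6)

```text
time: 10.05
position: [0.4996, 0.1903, 0.0634]
tool_rot: [0.675, 0.738, -0.0, -0.0]
ft_force: [0.3, -0.5, 0.3]
grip_width: 0.0504
grip_force: 0.0
```

Request:
move_arm(series="0 0 -20 0 0 0;0 0 -50 0 0 0;0 0 -85 0 0 0;0 0 -120 0 0 0;0 0 -155 0 0 0;0 0 -180 0 0 0;0 0 -185 0 0 0")

```text
time: 10.63
position: [0.5023, 0.1909, 0.2534]
tool_rot: [0.675, 0.738, 0.004, 0.003]
ft_force: [0.2, 0.3, -0.3]
grip_width: 0.0525
grip_force: 0.0
```

```bash
python3 - <<'E'
from h import *
o=st()
print(tool([.566,-.12,.25]))
c=robot.camera("top")
for t in("cap","grip_bar","cap_pocket","pot_mouth","good_1","reject_1"):
    print(t,[(np.round(d["xyz"],4).tolist(),round(d["p"],2)) for d in robot.tip_of(c,t)])
E
```

```text
t 10.63 pos [0.5023 0.1909 0.2534] rot [0.675 0.738 0.004 0.003] F [ 0.2  0.3 -0.3] w 0.0525 gf 0.0 q [0.16 0.39 1.65 0.   1.09 0.07]
[-315.3   35.9    3.5]
cap [([0.501, 0.1886, 0.0005], 0.78)]
grip_bar [([0.498, 0.1908, 0.056], 0.73)]
cap_pocket []
pot_mouth [([0.4868, -0.0052, 0.091], 0.79), ([0.4641, -0.331, 0.0012], 0.25)]
good_1 [([0.4466, -0.2126, 0.0008], 0.55), ([0.5394, -0.3158, 0.0045], 0.45), ([0.5621, -0.1213, -0.0019], 0.38)]
reject_1 [([0.5531, -0.2138, 0.0006], 0.57), ([0.467, -0.3314, 0.0003], 0.49)]
```

Request:
move_arm(series="-40 5 0 0 0 -4;-80 9 0 0 0 -8;-120 13 0 0 0 -13;-160 18 0 0 0 -18;-200 23 0 0 0 -23;-240 28 0 0 0 -28;-280 32 0 0 0 -33;-313 36 0 0 0 -37")

```text
time: 11.65
position: [0.563, -0.1211, 0.247]
tool_rot: [0.405, 0.914, -0.0, -0.001]
ft_force: [0.0, 0.2, 0.2]
grip_width: 0.0521
grip_force: 0.0
```

Request:
move_arm(series="0 0 15 0 0 -5;0 0 40 0 0 -10;0 0 65 0 0 -16;0 0 90 0 0 -22;0 0 110 0 0 -28;0 0 110 0 0 -28;0 0 110 0 0 -28")

```text
time: 12.23
position: [0.5621, -0.1179, 0.1366]
tool_rot: [0.174, 0.985, 0.001, -0.002]
ft_force: [0.8, 0.0, 0.5]
grip_width: 0.052
grip_force: 0.0
```

```bash
python3 - <<'E'
from h import *
o=st();m=R.from_quat(o["tool_rot"]).as_matrix();print(np.degrees(np.arctan2(m[1,0],m[0,0])))
print(tool([.564,-.1205,.03]))
c=robot.camera("wrist");save(c,"w4.png")
for t in("good_1",):
    print(t,[(np.round(d["xyz"],4).tolist(),round(d["p"],2)) for d in robot.tip_of(c,t)])
E
```

```text
t 12.23 pos [ 0.5621 -0.1179  0.1366] rot [ 0.174  0.985  0.001 -0.002] F [0.8 0.  0.5] w 0.052 gf 0.0 q [-0.4   0.61  1.65  0.    0.89 -1.62]
159.91722471037102
[ -3.2  -1.8 106.6]
good_1 [([0.5355, -0.32, -0.0007], 0.85), ([0.4427, -0.2172, -0.0006], 0.66)]
```

Request:
move_arm(series="-2 -1 25 0 0 0;-2 -1 50 0 0 0;-2 -1 75 0 0 0;-2 -1 95 0 0 0;-2 -1 106 0 0 0;-2 -1 106 0 0 0")

```text
time: 12.83
position: [0.5644, -0.1197, 0.0316]
tool_rot: [0.173, 0.985, 0.0, -0.001]
ft_force: [-0.1, 0.2, -0.5]
grip_width: 0.0523
grip_force: 0.0
```

Request:
move_arm(series="0 0 0 0 0 0;0 0 0 0 0 0;0 0 0 0 0 0;0 0 0 0 0 0;0 0 0 0 0 0;0 0 0 0 0 0;0 0 0 0 0 0", jaw=0, newtons=15)

```text
time: 13.42
position: [0.5652, -0.1201, 0.0331]
tool_rot: [0.173, 0.985, -0.0, 0.001]
ft_force: [-0.1, 0.4, 3.7]
grip_width: 0.0188
grip_force: 15.0
```

Request:
move_arm(series="0 0 -20 0 0 0;0 0 -50 0 0 0;0 0 -85 0 0 0;0 0 -120 0 0 0;0 0 -130 0 0 0;0 0 -130 0 0 0")

```text
time: 13.92
position: [0.5669, -0.1207, 0.166]
tool_rot: [0.173, 0.985, -0.001, 0.004]
ft_force: [0.1, 1.1, -0.4]
grip_width: 0.0187
grip_force: 15.0
```

```bash
python3 - <<'E'
from h import *
o=st()
print(tool([.488,-.003,.16]))
E
```

```text
t 13.92 pos [ 0.5669 -0.1207  0.166 ] rot [ 0.173  0.985 -0.001  0.004] F [ 0.1  1.1 -0.4] w 0.0187 gf 15.0 q [-0.4   0.57  1.63 -0.    0.94 -1.63]
[114.3  83.8   5.1]
```

Request:
move_arm(series="25 18 0 0 0 0;50 37 0 0 0 0;75 56 0 0 0 0;100 74 0 0 0 0;113 83 0 0 0 0;113 83 20 0 0 0;113 83 42 0 0 0;113 83 56 0 0 0")

```text
time: 14.58
position: [0.486, -0.0031, 0.1045]
tool_rot: [0.172, 0.985, -0.0, -0.001]
ft_force: [-0.2, -0.1, 0.0]
grip_width: 0.0189
grip_force: 15.0
```

Request:
move_arm(series="0 0 0 0 0 0;0 0 0 0 0 0;0 0 0 0 0 0;0 0 0 0 0 0;0 0 0 0 0 0;0 0 -20 0 0 0;0 0 -50 0 0 0;0 0 -60 0 0 0", jaw=0.33)

```text
time: 15.25
position: [0.4886, -0.0038, 0.1698]
tool_rot: [0.173, 0.985, -0.0, 0.003]
ft_force: [-0.3, 0.9, 0.4]
grip_width: 0.0288
grip_force: 0.0
```

```bash
python3 - <<'E'
from h import *
o=st()
print(tool([.5375,-.318,.16]),tool([.4465,-.2135,.16]))
c=robot.camera("top")
for t in("good_1","reject_1","pot_mouth"):
    print(t,[(np.round(d["xyz"],4).tolist(),round(d["p"],2)) for d in robot.tip_of(c,t)])
E
```

```text
t 15.25 pos [ 0.4886 -0.0038  0.1698] rot [ 0.173  0.985 -0.     0.003] F [-0.3  0.9  0.4] w 0.0288 gf 0.0 q [-0.24  0.46  1.85 -0.    0.83 -1.46]
[-153.  -278.7   10.5] [ -31.8 -211.5    9.9]
good_1 [([0.4459, -0.2126, 0.0014], 0.6), ([0.5389, -0.3205, 0.0017], 0.58), ([0.4802, -0.0036, 0.0177], 0.52)]
reject_1 [([0.4686, -0.3327, 0.0037], 0.62), ([0.5512, -0.2132, 0.0034], 0.59), ([0.4992, 0.194, 0.0541], 0.52), ([0.499, 0.3745, 0.0023], 0.23)]
pot_mouth [([0.4888, -0.0053, 0.0911], 0.52), ([0.4147, -0.4179, 0.0031], 0.5), ([0.4002, 0.2213, -0.0021], 0.34)]
```

Request:
move_arm(series="-6 -40 0 0 0 0;-12 -80 0 0 0 0;-18 -120 0 0 0 0;-24 -160 0 0 0 0;-30 -195 0 0 0 0;-32 -211 20 0 0 0;-32 -211 50 0 0 0;-32 -211 50 0 0 0", jaw=0.7)

```text
time: 16.12
position: [0.4417, -0.212, 0.1118]
tool_rot: [0.175, 0.985, 0.003, -0.005]
ft_force: [-0.4, 0.2, -0.1]
grip_width: 0.0599
grip_force: 0.0
```

```bash
python3 - <<'E'
from h import *
o=st()
print(tool([.446,-.213,.032]))
c=robot.camera("top")
for t in("good_1",):
    print(t,[(np.round(d["xyz"],4).tolist(),round(d["p"],2)) for d in robot.tip_of(c,t)])
E
```

```text
t 16.12 pos [ 0.4417 -0.212   0.1118] rot [ 0.175  0.985  0.003 -0.005] F [-0.4  0.2 -0.1] w 0.0599 gf 0.0 q [-0.68  0.57  1.88 -0.    0.71 -1.9 ]
[-5.2  0.3 79.8]
good_1 [([0.4809, -0.0037, 0.0202], 0.6), ([0.5389, -0.3173, 0.0011], 0.57)]
```

Request:
move_arm(series="-3 0 20 0 0 0;-3 0 45 0 0 0;-3 0 65 0 0 0;-3 0 80 0 0 0;-3 0 80 0 0 0;-3 0 80 0 0 0")

```text
time: 16.72
position: [0.4482, -0.2129, 0.0371]
tool_rot: [0.172, 0.985, 0.0, -0.0]
ft_force: [-0.1, 0.4, -0.5]
grip_width: 0.0608
grip_force: 0.0
```

Request:
move_arm(series="0 0 0 0 0 0;0 0 0 0 0 0;0 0 0 0 0 0;0 0 0 0 0 0;0 0 0 0 0 0;0 0 0 0 0 0;0 0 0 0 0 0;0 0 0 0 0 0", jaw=0)

```text
time: 17.38
position: [0.4479, -0.2138, 0.0366]
tool_rot: [0.173, 0.985, -0.0, 0.0]
ft_force: [-0.1, 0.7, 1.7]
grip_width: 0.0184
grip_force: 15.0
```

Request:
move_arm(series="0 0 -20 0 0 0;0 0 -50 0 0 0;0 0 -85 0 0 0;0 0 -120 0 0 0;0 0 -130 0 0 0;0 0 -130 0 0 0")

```text
time: 17.88
position: [0.4495, -0.2149, 0.1696]
tool_rot: [0.173, 0.985, -0.002, 0.003]
ft_force: [0.8, 0.3, -0.2]
grip_width: 0.0183
grip_force: 15.0
```

```bash
python3 - <<'E'
from h import *
o=st()
print(tool([.488,-.003,.105]))
E
```

```text
t 17.88 pos [ 0.4495 -0.2149  0.1696] rot [ 0.173  0.985 -0.002  0.003] F [ 0.8  0.3 -0.2] w 0.0183 gf 15.0 q [-0.67  0.47  1.83 -0.    0.84 -1.89]
[ 36.4 212.5  63.9]
```

Request:
move_arm(series="6 40 0 0 0 0;12 80 0 0 0 0;18 120 0 0 0 0;25 160 0 0 0 0;31 195 0 0 0 0;34 212 10 0 0 0;34 212 40 0 0 0;34 212 60 0 0 0")

```text
time: 18.55
position: [0.4872, -0.001, 0.1044]
tool_rot: [0.171, 0.985, 0.0, -0.001]
ft_force: [-0.6, -0.2, -0.3]
grip_width: 0.0184
grip_force: 15.0
```

Request:
move_arm(series="0 0 0 0 0 0;0 0 0 0 0 0;0 0 0 0 0 0;0 0 0 0 0 0;0 0 0 0 0 0;0 0 -20 0 0 0;0 0 -50 0 0 0;0 0 -60 0 0 0", jaw=0.33)

```text
time: 19.22
position: [0.4899, -0.0034, 0.17]
tool_rot: [0.173, 0.985, -0.0, 0.003]
ft_force: [0.1, -0.3, 0.2]
grip_width: 0.0285
grip_force: 0.0
```

Request:
move_arm(series="-20 -38 0 0 0 0;-40 -75 0 0 0 0;-60 -112 0 0 0 0;-80 -150 0 0 0 0;-100 -187 0 0 0 0;-120 -224 0 0 0 0;-140 -260 0 0 0 0;-152 -279 0 0 0 0", jaw=0.7)

```text
time: 19.88
position: [0.5365, -0.3223, 0.1681]
tool_rot: [0.174, 0.985, -0.002, 0.002]
ft_force: [0.5, 0.1, -0.3]
grip_width: 0.0602
grip_force: 0.0
```

```bash
python3 - <<'E'
from h import *
o=st()
c=robot.camera("top")
print(tool([.538,-.318,.034]))
for t in("good_1","reject_1"):
    print(t,[(np.round(d["xyz"],4).tolist(),round(d["p"],2)) for d in robot.tip_of(c,t)])
c=robot.camera("scene")
for t in("good_1","reject_1"):
    print(t,[(np.round(d["xyz"],4).tolist(),round(d["p"],2)) for d in robot.tip_of(c,t)])
st()
E
```

```text
t 19.88 pos [ 0.5365 -0.3223  0.1681] rot [ 0.174  0.985 -0.002  0.002] F [ 0.5  0.1 -0.3] w 0.0602 gf 0.0 q [-0.72  0.62  1.5  -0.    1.01 -1.94]
[  4.4   9.3 134.2]
good_1 [([0.4827, -0.0025, 0.0231], 0.56), ([0.4718, -0.0076, 0.0127], 0.49)]
reject_1 [([0.5533, -0.212, 0.0021], 0.5)]
good_1 [([0.5355, -0.3176, -0.0028], 0.48)]
reject_1 [([0.5515, -0.2181, -0.0053], 0.48), ([0.468, -0.3349, 0.0003], 0.46)]
t 20.18 pos [ 0.5353 -0.3155  0.1668] rot [ 0.173  0.985  0.    -0.001] F [0.5 0.3 0.2] w 0.061 gf 0.0 q [-0.71  0.62  1.51  0.    1.02 -1.94]
```

Request:
move_arm(series="-3 -1 30 0 0 0;-3 -1 65 0 0 0;-3 -1 95 0 0 0;-3 -1 120 0 0 0;-3 -1 133 0 0 0;-3 -1 133 0 0 0;-3 -1 133 0 0 0")

```text
time: 20.77
position: [0.5385, -0.3178, 0.0337]
tool_rot: [0.172, 0.985, 0.0, -0.0]
ft_force: [-0.2, -0.3, -0.5]
grip_width: 0.0609
grip_force: 0.0
```

Request:
move_arm(series="0 0 0 0 0 0;0 0 0 0 0 0;0 0 0 0 0 0;0 0 0 0 0 0;0 0 0 0 0 0;0 0 0 0 0 0;0 0 0 0 0 0;0 0 0 0 0 0", jaw=0)

```text
time: 21.43
position: [0.5385, -0.3189, 0.0337]
tool_rot: [0.173, 0.985, 0.0, 0.0]
ft_force: [-0.2, 0.7, 2.2]
grip_width: 0.0189
grip_force: 15.0
```

Request:
move_arm(series="0 0 -20 0 0 0;0 0 -50 0 0 0;0 0 -85 0 0 0;0 0 -120 0 0 0;0 0 -133 0 0 0;0 0 -133 0 0 0;0 0 -133 0 0 0")

```text
time: 22.02
position: [0.5385, -0.3189, 0.167]
tool_rot: [0.173, 0.985, -0.0, 0.001]
ft_force: [-0.2, 0.7, 0.3]
grip_width: 0.019
grip_force: 15.0
```

```bash
python3 - <<'E'
from h import *
o=st()
print(tool([.489,-.003,.105]))
E
```

```text
t 22.02 pos [ 0.5385 -0.3189  0.167 ] rot [ 0.173  0.985 -0.     0.001] F [-0.2  0.7  0.3] w 0.019 gf 15.0 q [-0.71  0.62  1.5  -0.    1.02 -1.94]
[154.3 280.2  61.7]
```

Request:
move_arm(series="20 36 0 0 0 0;40 72 0 0 0 0;60 108 0 0 0 0;80 145 0 0 0 0;100 181 0 0 0 0;120 217 0 0 0 0;138 250 0 0 0 0;154 280 0 0 0 0")

```text
time: 22.68
position: [0.4863, -0.0006, 0.1644]
tool_rot: [0.173, 0.985, 0.0, -0.003]
ft_force: [-0.2, 0.1, 0.3]
grip_width: 0.0191
grip_force: 15.0
```

Request:
move_arm(series="0 0 20 0 0 0;0 0 45 0 0 0;0 0 62 0 0 0;0 0 62 0 0 0")

```text
time: 23.02
position: [0.4852, -0.0019, 0.1002]
tool_rot: [0.173, 0.985, 0.0, -0.005]
ft_force: [-0.7, -0.3, 0.0]
grip_width: 0.0193
grip_force: 15.0
```

Request:
move_arm(series="0 0 0 0 0 0;0 0 0 0 0 0;0 0 0 0 0 0;0 0 0 0 0 0;0 0 0 0 0 0;0 0 -20 0 0 0;0 0 -50 0 0 0;0 0 -60 0 0 0", jaw=0.33)

```text
time: 23.68
position: [0.4906, -0.0036, 0.1677]
tool_rot: [0.173, 0.985, -0.0, 0.003]
ft_force: [1.0, 0.4, -0.0]
grip_width: 0.0286
grip_force: 0.0
```

Request:
move_arm(series="-24 -32 0 0 0 0;-48 -64 0 0 0 0;-72 -96 0 0 0 0;-96 -128 0 0 0 0;-120 -160 0 0 0 0;-132 -176 0 0 0 0;-132 -176 30 0 0 0;-132 -176 30 0 0 0", jaw=0.7)

```text
time: 24.35
position: [0.5512, -0.2143, 0.1316]
tool_rot: [0.174, 0.985, 0.001, -0.003]
ft_force: [-1.0, 0.7, -0.8]
grip_width: 0.0603
grip_force: 0.0
```

```bash
python3 - <<'E'
from h import *
c=robot.camera("top");save(c,"t3.png",(190,130,420,250),3)
for t in("good_1","reject_1"):
    print(t,[(np.round(d["xyz"],4).tolist(),round(d["p"],2)) for d in robot.tip_of(c,t)])
c=robot.camera("scene")
for t in("good_1","reject_1"):
    print(t,[(np.round(d["xyz"],4).tolist(),round(d["p"],2)) for d in robot.tip_of(c,t)])
st()
print(tool([.5525,-.2145,.034]))
E
```

```text
good_1 []
reject_1 [([0.4665, -0.3302, 0.0006], 0.62)]
good_1 []
reject_1 [([0.4706, -0.3329, 0.0022], 0.67), ([0.5518, -0.2148, -0.0011], 0.6)]
t 24.65 pos [ 0.5536 -0.2129  0.1359] rot [ 0.172  0.985 -0.     0.001] F [0.4 0.1 0.2] w 0.0611 gf 0.0 q [-0.56  0.63  1.61  0.    0.9  -1.78]
[  0.7  -1.8 101.9]
```

View pics/t3.png

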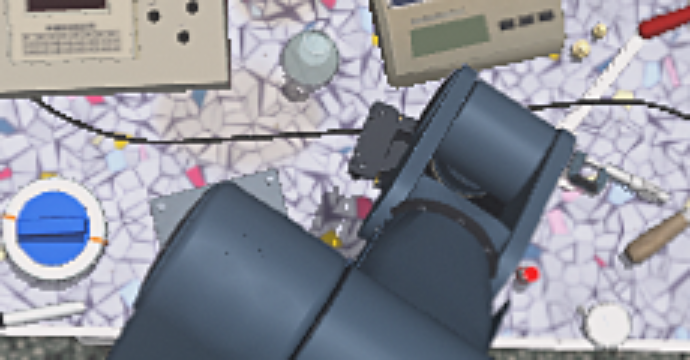

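The crop shows the arm over the reject and hides the pot. The cap stands flat at left (54,228), and the other reject is at (530,275). I'm grasping the first reject.

Request:
move_arm(series="0 -1 25 0 0 0;0 -1 50 0 0 0;0 -1 75 0 0 0;0 -1 95 0 0 0;0 -1 102 0 0 0;0 -1 102 0 0 0")

```text
time: 25.15
position: [0.5522, -0.2135, 0.0316]
tool_rot: [0.173, 0.985, 0.001, -0.001]
ft_force: [0.6, 0.1, 0.6]
grip_width: 0.0609
grip_force: 0.0
```

Request:
move_arm(series="0 0 0 0 0 0;0 0 0 0 0 0;0 0 0 0 0 0;0 0 0 0 0 0;0 0 0 0 0 0;0 0 0 0 0 0;0 0 0 0 0 0;0 0 0 0 0 0", jaw=0)

```text
time: 25.82
position: [0.553, -0.2146, 0.0328]
tool_rot: [0.173, 0.985, -0.0, 0.0]
ft_force: [-0.6, 0.2, 1.6]
grip_width: 0.0187
grip_force: 14.9
```

Request:
move_arm(series="0 0 -20 0 0 0;0 0 -50 0 0 0;0 0 -85 0 0 0;0 0 -120 0 0 0;0 0 -155 0 0 0;0 0 -180 0 0 0;0 0 -180 0 0 0;0 0 -180 0 0 0")

```text
time: 26.48
position: [0.5535, -0.2149, 0.2143]
tool_rot: [0.173, 0.985, -0.001, 0.002]
ft_force: [-0.6, -0.1, -1.0]
grip_width: 0.0188
grip_force: 14.9
```

```bash
python3 - <<'E'
from h import *
st()
print(tool([.5,.375,.14]))
c=robot.camera("scene")
for t in("good_1","reject_1","reject_can"):
    print(t,[(np.round(d["xyz"],4).tolist(),round(d["p"],2)) for d in robot.tip_of(c,t)])
c=robot.camera("top")
for t in("good_1","reject_1","reject_can"):
    print(t,[(np.round(d["xyz"],4).tolist(),round(d["p"],2)) for d in robot.tip_of(c,t)])
E
```

```text
t 26.48 pos [ 0.5535 -0.2149  0.2143] rot [ 0.173  0.985 -0.001  0.002] F [-0.6 -0.1 -1. ] w 0.0188 gf 14.9 q [-0.56  0.52  1.55 -0.    1.07 -1.78]
[251.6 536.5  72.9]
good_1 []
reject_1 [([0.4892, 0.0008, -0.0008], 0.57), ([0.4651, -0.3332, 0.0022], 0.39)]
reject_can [([0.5002, 0.3746, 0.0004], 0.58), ([0.5021, 0.1917, 0.0502], 0.29)]
good_1 [([0.4735, -0.008, 0.0122], 0.53), ([0.4846, -0.0025, 0.044], 0.51)]
reject_1 [([0.4676, -0.3324, -0.0003], 0.53), ([0.4999, 0.1929, -0.0024], 0.37)]
reject_can [([0.5, 0.374, 0.0033], 0.73)]
```

Request:
move_arm(series="10 20 0 0 0 0;27 57 0 0 0 0;44 94 0 0 0 0;61 131 0 0 0 0;78 168 0 0 0 0;95 205 0 0 0 0;112 240 0 0 0 0;126 268 0 0 0 0")

```text
time: 27.55
position: [0.5248, 0.083, 0.2122]
tool_rot: [0.172, 0.985, 0.0, -0.001]
ft_force: [0.4, -0.2, 0.3]
grip_width: 0.0189
grip_force: 14.9
```

Request:
move_arm(series="17 36 0 0 0 0;34 73 0 0 0 0;51 110 0 0 0 0;68 147 0 0 0 0;85 184 0 0 0 0;102 220 0 0 0 0;118 250 0 0 0 0;126 268 0 0 0 0")

```text
time: 28.22
position: [0.4972, 0.3791, 0.212]
tool_rot: [0.172, 0.985, 0.0, -0.0]
ft_force: [1.0, 0.3, -1.1]
grip_width: 0.0188
grip_force: 14.9
```

Request:
move_arm(series="0 0 20 0 0 0;0 0 45 0 0 0;0 0 70 0 0 0;0 0 88 0 0 0;0 0 88 0 0 0;0 0 88 0 0 0")

```text
time: 28.72
position: [0.4979, 0.3749, 0.1233]
tool_rot: [0.173, 0.985, -0.001, -0.001]
ft_force: [0.0, 0.6, -0.9]
grip_width: 0.0188
grip_force: 14.9
```

Request:
move_arm(series="0 0 0 0 0 0;0 0 0 0 0 0;0 0 0 0 0 0;0 0 0 0 0 0;0 0 -20 0 0 0;0 0 -50 0 0 0;0 0 -85 0 0 0;0 0 -88 0 0 0", jaw=0.33)

```text
time: 29.38
position: [0.5021, 0.3772, 0.2198]
tool_rot: [0.173, 0.985, 0.004, 0.005]
ft_force: [0.9, -0.1, 1.0]
grip_width: 0.0286
grip_force: 0.0
```

```bash
python3 - <<'E'
from h import *
st()
c=robot.camera("top");save(c,"t4.png",(60,130,400,260),2)
for t in("good_1","reject_1"):
    print(t,[(np.round(d["xyz"],4).tolist(),round(d["p"],2)) for d in robot.tip_of(c,t)])
st();print(tool([.4665,-.333,.21]))
E
```

```text
t 29.38 pos [0.5021 0.3772 0.2198] rot [0.173 0.985 0.004 0.005] F [ 0.9 -0.1  1. ] w 0.0286 gf 0.0 q [ 0.47  0.55  1.46  0.    1.11 -0.76]
good_1 [([0.4852, -0.0026, 0.0483], 0.47), ([0.474, -0.0058, 0.0119], 0.42)]
reject_1 [([0.4697, -0.3307, 0.0008], 0.61)]
t 29.53 pos [0.4987 0.3753 0.2136] rot [0.173 0.985 0.001 0.001] F [0.3 0.6 0.7] w 0.0289 gf 0.0 q [ 0.47  0.56  1.47 -0.    1.11 -0.76]
[-211.1 -676.9    2.9]
```

View pics/t4.png

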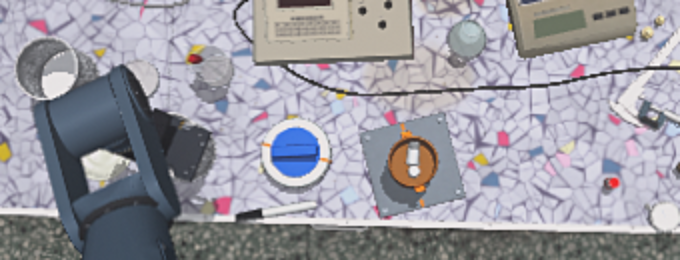

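The pot holds vials at (414,158). No vial is left on the bench except the second reject at (612,183).

Request:
move_arm(series="-6 -20 0 0 0 0;-17 -55 0 0 0 0;-29 -92 0 0 0 0;-40 -129 0 0 0 0;-52 -166 0 0 0 0;-63 -203 0 0 0 0;-75 -240 0 0 0 0;-86 -277 0 0 0 0", jaw=0.7)

```text
time: 30.2
position: [0.4835, 0.0839, 0.2111]
tool_rot: [0.173, 0.985, -0.0, -0.002]
ft_force: [0.8, -0.5, -0.1]
grip_width: 0.0602
grip_force: 0.0
```

Request:
move_arm(series="-12 -38 0 0 0 0;-24 -77 0 0 0 0;-36 -115 0 0 0 0;-48 -154 0 0 0 0;-60 -192 0 0 0 0;-72 -230 0 0 0 0;-84 -269 0 0 0 0;-92 -295 0 0 0 0")

```text
time: 30.87
position: [0.47, -0.2264, 0.2111]
tool_rot: [0.174, 0.985, 0.0, -0.001]
ft_force: [0.6, -0.4, -0.3]
grip_width: 0.0609
grip_force: 0.0
```

Request:
move_arm(series="-11 -35 0 0 0 0;-22 -70 10 0 0 0;-31 -100 30 0 0 0;-32 -104 60 0 0 0;-32 -104 80 0 0 0;-32 -104 80 0 0 0;-32 -104 80 0 0 0")

```text
time: 31.45
position: [0.4642, -0.3305, 0.1304]
tool_rot: [0.173, 0.985, 0.002, -0.002]
ft_force: [1.3, 0.6, 0.4]
grip_width: 0.0613
grip_force: 0.0
```

```bash
python3 - <<'E'
from h import *
c=robot.camera("top")
for t in("good_1","reject_1"):
    print(t,[(np.round(d["xyz"],4).tolist(),round(d["p"],2)) for d in robot.tip_of(c,t)])
c=robot.camera("scene")
for t in("reject_1",):
    print(t,[(np.round(d["xyz"],4).tolist(),round(d["p"],2)) for d in robot.tip_of(c,t)])
st();print(tool([.468,-.332,.034]))
E
```

```text
good_1 [([0.4971, 0.196, 0.0555], 0.73), ([0.4887, -0.004, 0.0425], 0.63), ([0.4692, -0.0078, 0.0125], 0.57)]
reject_1 [([0.4997, 0.3867, 0.0192], 0.61)]
reject_1 [([0.4642, -0.3335, 0.0009], 0.49)]
t 31.7 pos [ 0.4665 -0.332   0.134 ] rot [ 0.173  0.985 -0.001  0.001] F [ 0.4 -0.   0.9] w 0.0609 gf 0.0 q [-0.81  0.61  1.67 -0.    0.87 -2.04]
[ -1.2   0.6 100. ]
```

Request:
move_arm(series="-1 0 25 0 0 0;-1 0 50 0 0 0;-1 0 75 0 0 0;-1 0 95 0 0 0;-1 0 100 0 0 0;-1 0 100 0 0 0")

```text
time: 32.2
position: [0.4664, -0.3316, 0.0321]
tool_rot: [0.173, 0.985, 0.0, -0.001]
ft_force: [-0.0, 0.6, -0.3]
grip_width: 0.0606
grip_force: 0.0
```

Request:
move_arm(series="0 0 0 0 0 0;0 0 0 0 0 0;0 0 0 0 0 0;0 0 0 0 0 0;0 0 0 0 0 0;0 0 0 0 0 0;0 0 0 0 0 0;0 0 0 0 0 0", jaw=0)

```text
time: 32.87
position: [0.4667, -0.3323, 0.0328]
tool_rot: [0.173, 0.985, -0.0, 0.0]
ft_force: [-0.1, 0.1, 1.3]
grip_width: 0.0188
grip_force: 15.0
```

Request:
move_arm(series="0 0 -20 0 0 0;0 0 -50 0 0 0;0 0 -85 0 0 0;0 0 -120 0 0 0;0 0 -155 0 0 0;0 0 -180 0 0 0;0 0 -180 0 0 0;0 0 -180 0 0 0")

```text
time: 33.53
position: [0.4672, -0.3327, 0.2142]
tool_rot: [0.173, 0.985, -0.001, 0.002]
ft_force: [0.1, 0.9, -0.1]
grip_width: 0.0188
grip_force: 15.0
```

Request:
move_arm(series="6 20 0 0 0 0;17 55 0 0 0 0;29 92 0 0 0 0;40 129 0 0 0 0;52 166 0 0 0 0;63 203 0 0 0 0;75 240 0 0 0 0;86 277 0 0 0 0")

```text
time: 34.2
position: [0.4783, -0.0403, 0.2107]
tool_rot: [0.173, 0.985, 0.0, -0.002]
ft_force: [1.4, -0.6, -0.5]
grip_width: 0.019
grip_force: 15.0
```

```bash
python3 - <<'E'
from h import *
st();robot.camera("top");st();print(tool([.499,.375,.21]))
E
```

```text
t 34.2 pos [ 0.4783 -0.0403  0.2107] rot [ 0.173  0.985  0.    -0.002] F [ 1.4 -0.6 -0.5] w 0.019 gf 15.0 q [-0.32  0.39  1.82  0.    0.94 -1.54]
t 34.25 pos [ 0.477  -0.0335  0.2105] rot [ 0.172  0.985  0.003 -0.004] F [-0.4  3.4 -0.6] w 0.0188 gf 15.0 q [-0.31  0.38  1.82  0.01  0.94 -1.54]
[117.3 391.9   3.3]
```

Request:
move_arm(series="10 33 0 0 0 0;22 70 0 0 0 0;34 107 0 0 0 0;46 145 0 0 0 0;57 182 0 0 0 0;69 219 0 0 0 0;81 256 0 0 0 0;92 290 0 0 0 0")

```text
time: 34.92
position: [0.491, 0.2632, 0.2104]
tool_rot: [0.173, 0.985, -0.001, -0.002]
ft_force: [1.1, -0.8, -0.9]
grip_width: 0.0191
grip_force: 15.0
```

Request:
move_arm(series="11 35 0 0 0 0;22 70 0 0 0 0;32 98 0 0 0 0;34 107 0 0 0 0;34 107 20 0 0 0;34 107 50 0 0 0;34 107 86 0 0 0;34 107 86 0 0 0")

```text
time: 35.58
position: [0.4916, 0.3701, 0.1182]
tool_rot: [0.173, 0.985, -0.006, -0.007]
ft_force: [-1.9, -1.4, -0.4]
grip_width: 0.0189
grip_force: 15.0
```

```bash
python3 - <<'E'
from h import *
st();robot.camera("top");st()
E
```

```text
t 35.58 pos [0.4916 0.3701 0.1182] rot [ 0.173  0.985 -0.006 -0.007] F [-1.9 -1.4 -0.4] w 0.0189 gf 15.0 q [ 0.46  0.68  1.55 -0.    0.93 -0.76]
t 35.63 pos [0.4932 0.371  0.1214] rot [ 0.173  0.985 -0.004 -0.005] F [-0.3 -0.4 -0.3] w 0.0187 gf 15.0 q [ 0.46  0.68  1.54 -0.    0.93 -0.76]
```

Request:
move_arm(series="0 0 0 0 0 0;0 0 0 0 0 0;0 0 0 0 0 0;0 0 0 0 0 0;0 0 -25 0 0 0;0 0 -60 0 0 0;0 0 -100 0 0 0;0 0 -140 0 0 0", jaw=0.33)

```text
time: 36.3
position: [0.4966, 0.3735, 0.2691]
tool_rot: [0.173, 0.985, 0.0, 0.0]
ft_force: [0.8, 0.6, 0.1]
grip_width: 0.0287
grip_force: 0.0
```

Request:
move_arm(series="-12 -36 0 0 0 0;-24 -72 0 0 0 4;-36 -108 0 0 0 10;-48 -144 -10 0 0 16;-60 -180 -20 0 0 22;-72 -216 -30 0 0 28;-84 -252 -30 0 0 34;-92 -276 -30 0 0 40", jaw=0.7)

```text
time: 36.97
position: [0.4897, 0.08, 0.2988]
tool_rot: [0.502, 0.865, 0.001, 0.002]
ft_force: [0.5, 0.3, 0.6]
grip_width: 0.0603
grip_force: 0.0
```

```bash
python3 - <<'E'
from h import *
c=robot.camera("top")
for t in("reject_1","cap","pot_mouth","good_1"):
    print(t,[(np.round(d["xyz"],4).tolist(),round(d["p"],2)) for d in robot.tip_of(c,t)])
robot.camera("top");o=st();m=R.from_quat(o["tool_rot"]).as_matrix();print(np.degrees(np.arctan2(m[1,0],m[0,0])))
print(tool([.475,0.0,.29]))
E
```

```text
reject_1 [([0.4958, 0.1886, 0.0546], 0.66), ([0.5007, 0.3867, 0.0163], 0.64), ([0.512, 0.2384, 0.0047], 0.35)]
cap [([0.502, 0.1904, -0.0016], 0.78)]
pot_mouth [([0.4889, -0.0032, 0.0905], 0.69), ([0.416, -0.4199, 0.0004], 0.55)]
good_1 [([0.4966, 0.3868, 0.0173], 0.56), ([0.4897, -0.0017, 0.0437], 0.52), ([0.4728, -0.0072, 0.0126], 0.39)]
t 37.27 pos [0.4894 0.0837 0.2972] rot [0.499 0.867 0.    0.   ] F [ 0.7  0.1 -0.4] w 0.0611 gf 0.0 q [-0.06  0.29  1.68  0.    1.17 -0.58]
120.16878896810384
[-65.1 -54.5   7.1]
```

Request:
move_arm(series="-20 -14 0 0 0 5;-45 -30 0 0 0 11;-70 -46 0 0 0 18;-75 -49 0 0 0 25;-75 -49 0 0 0 25;-75 -49 0 0 0 25")

```text
time: 37.77
position: [0.4847, -0.0056, 0.2966]
tool_rot: [0.674, 0.739, 0.0, -0.0]
ft_force: [0.5, 0.6, 0.0]
grip_width: 0.0613
grip_force: 0.0
```

```bash
python3 - <<'E'
from h import *
c=robot.camera("wrist");save(c,"w5.png",scale=1.5)
for t in("cap","grip_bar","pot_mouth","good_1","pot","pot_lug"):
    print(t,[(np.round(d["xyz"],4).tolist(),round(d["p"],2)) for d in robot.tip_of(c,t)])
o=st();m=R.from_quat(o["tool_rot"]).as_matrix();print(np.degrees(np.arctan2(m[1,0],m[0,0])))
print(tool([.4995,0.190,.2]))
E
```

```text
cap []
grip_bar []
pot_mouth [([0.4865, -0.0044, 0.0937], 0.79)]
good_1 [([0.487, -0.0023, 0.0419], 0.66), ([0.4819, -0.0103, 0.0231], 0.56), ([0.4772, -0.005, 0.0139], 0.53)]
pot [([0.4841, -0.0025, 0.0421], 0.24)]
pot_lug [([0.5288, 0.0164, 0.0767], 0.86)]
t 38.12 pos [ 0.4846 -0.0058  0.2966] rot [ 0.674  0.738  0.    -0.   ] F [-0.2  0.1  0.2] w 0.0611 gf 0.0 q [-0.24  0.27  1.71  0.    1.16 -0.33]
95.19779960799413
[193.6  32.6  96.6]
```

View pics/w5.png

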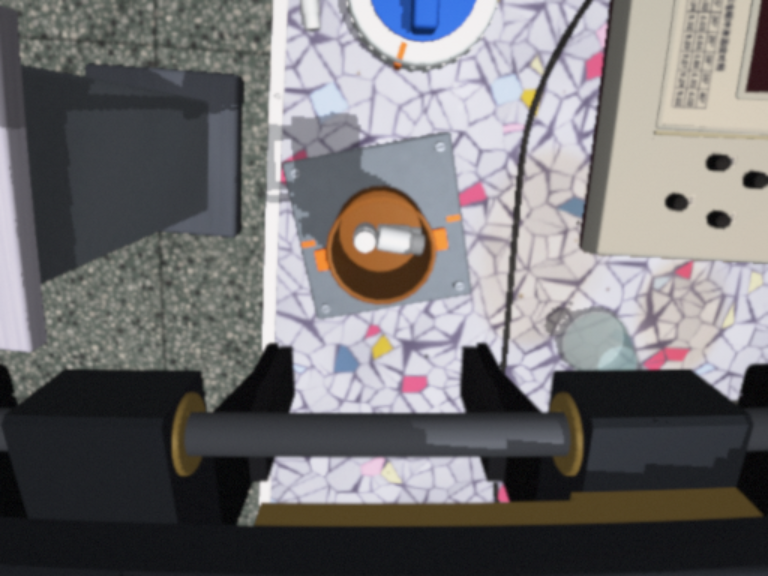

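The wrist view shows vials well below the rim at (365,240) and (400,240), with nothing sticking up. The lugs are at (440,240) and (321,260), and the cap is at the top.

```bash
python3 - <<'E'
from h import *
c=robot.camera("wrist")
ang(c,(440,240),(321,260),.084);ang(c,(453,218),(309,244),.008)
# rim ellipse fit center
ang(c,(436,240),(328,250),.092)
E
```

```text
mid [ 0.4877 -0.0029  0.084 ] len 0.0884 ang 15.0
mid [ 0.4885 -0.003   0.008 ] len 0.129 ang 15.6
mid [0.4883 0.0026 0.092 ] len 0.0774 ang 10.6
```

Request:
move_arm(series="25 4 0 0 0 0;60 10 0 0 0 0;98 16 0 0 0 0;136 22 0 0 0 0;160 27 0 0 0 0;160 27 0 0 0 0;160 27 0 0 0 0")

```text
time: 38.75
position: [0.4971, 0.1564, 0.2964]
tool_rot: [0.674, 0.739, -0.0, 0.0]
ft_force: [-1.4, 0.4, -0.3]
grip_width: 0.0609
grip_force: 0.0
```

```bash
python3 - <<'E'
from h import *
c=robot.camera("wrist");save(c,"w6.png",scale=1.5)
for t in("cap","grip_bar"):
    print(t,[(np.round(d["xyz"],4).tolist(),round(d["p"],2)) for d in robot.tip_of(c,t)])
o=st()
E
```

```text
cap [([0.5015, 0.1879, -0.0009], 0.76)]
grip_bar [([0.5031, 0.1915, 0.0525], 0.86)]
t 38.9 pos [0.4972 0.1543 0.2964] rot [ 0.675  0.737 -0.     0.   ] F [ 0.8 -0.   1.1] w 0.0607 gf 0.0 q [ 0.09  0.32  1.63 -0.    1.19 -0.  ]
```

View pics/w6.png

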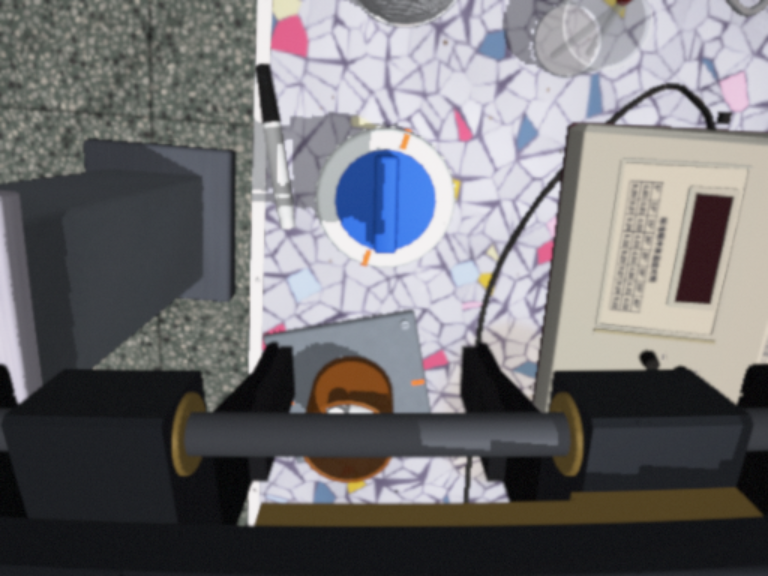

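The cap stands undisturbed: marks at (405,141) and (366,258), bar from (386,157) to (386,247).

```bash
python3 - <<'E'
from h import *
c=robot.camera("wrist")
ang(c,(405,141),(366,258),.035);ang(c,(386,157),(386,249),.067)
st();print(tool([.5005,.1895,.0645]))
E
```

```text
mid [0.5017 0.1866 0.035 ] len 0.0995 ang 76.8
mid [0.5019 0.1886 0.067 ] len 0.0686 ang 95.4
t 38.95 pos [0.4973 0.1541 0.2965] rot [ 0.676  0.737 -0.     0.   ] F [ 0.4 -0.6  0.1] w 0.0608 gf 0.0 q [ 0.09  0.32  1.63 -0.    1.19 -0.  ]
[ 35.1   6.4 232. ]
```

Request:
move_arm(series="15 3 30 0 0 0;30 6 65 0 0 0;35 7 100 0 0 0;35 7 135 0 0 0;35 7 165 0 0 0;35 7 195 0 0 0;35 7 218 0 0 0;35 7 228 0 0 0")

```text
time: 39.62
position: [0.4997, 0.1891, 0.0657]
tool_rot: [0.676, 0.737, -0.002, -0.002]
ft_force: [-0.5, 0.4, -0.3]
grip_width: 0.0607
grip_force: 0.0
```

Request:
move_arm(series="0 0 3 0 0 0;0 0 3 0 0 0;0 0 3 0 0 0;0 0 3 0 0 0;0 0 3 0 0 0;0 0 3 0 0 0;0 0 3 0 0 0;0 0 3 0 0 0", jaw=0, newtons=50)

```text
time: 40.28
position: [0.5013, 0.1908, 0.0661]
tool_rot: [0.675, 0.738, 0.0, 0.0]
ft_force: [-0.8, -0.2, 4.5]
grip_width: 0.0177
grip_force: 50.0
```

Request:
move_arm(series="0 0 0 0 0 0;0 0 0 0 0 0;0 0 -20 0 0 0;0 0 -50 0 0 0;0 0 -85 0 0 0;0 0 -115 0 0 0;0 0 -135 0 0 0;0 0 -135 0 0 0")

```text
time: 40.95
position: [0.5039, 0.1912, 0.2046]
tool_rot: [0.675, 0.738, 0.004, 0.003]
ft_force: [0.9, 0.6, -0.9]
grip_width: 0.0173
grip_force: 50.0
```

```bash
python3 - <<'E'
from h import *
robot.camera("top")
o=st();print(tool([.489,-.0035,.2]))
E
```

```text
t 41.0 pos [0.5025 0.1909 0.2023] rot [0.675 0.738 0.002 0.002] F [ 0.3  0.1 -1.9] w 0.0175 gf 50.0 q [ 0.16  0.47  1.7  -0.    0.97  0.07]
[-192.5  -30.7    2.1]
```

Request:
move_arm(series="-25 -4 0 0 0 0;-60 -9 0 0 0 0;-95 -15 0 0 0 0;-130 -20 0 0 0 0;-165 -26 0 0 0 0;-185 -29 0 0 0 0;-192 -30 0 0 0 0;-192 -30 0 0 0 0")

```text
time: 41.67
position: [0.4874, -0.0046, 0.1989]
tool_rot: [0.676, 0.737, -0.001, -0.001]
ft_force: [-1.1, 0.0, -2.5]
grip_width: 0.0175
grip_force: 50.0
```

```bash
python3 - <<'E'
from h import *
robot.camera("top");robot.camera("top")
c=robot.camera("wrist");save(c,"w7.png",scale=1.2)
for t in("cap","grip_bar","cap_pocket"):
    print(t,[(np.round(d["xyz"],4).tolist(),round(d["p"],2)) for d in robot.tip_of(c,t)])
o=st();print(tool([.489,-.0035,.15]))
E
```

```text
cap [([0.4874, -0.0052, 0.1363], 0.93)]
grip_bar [([0.4905, -0.005, 0.1863], 0.87)]
cap_pocket [([0.5008, 0.0419, 0.1408], 0.58)]
t 41.97 pos [ 0.4881 -0.0019  0.2003] rot [ 0.674  0.738 -0.    -0.   ] F [-0.1 -0.6 -1.2] w 0.0177 gf 50.0 q [-0.23  0.41  1.82  0.    0.91 -0.32]
[-1.7  0.8 50.3]
```

Request:
move_arm(series="-1 1 20 0 0 0;-1 1 35 0 0 0;-1 1 46 0 0 0;-1 1 53 0 0 0;-1 1 57 0 0 0;-1 1 57 0 0 0")

```text
time: 42.47
position: [0.4892, -0.0035, 0.1431]
tool_rot: [0.675, 0.738, -0.0, -0.0]
ft_force: [-0.2, 0.3, -0.4]
grip_width: 0.0174
grip_force: 50.0
```

Request:
move_arm(series="0 0 2 0 0 0;0 0 4 0 0 0;0 0 6 0 0 0;0 0 8 0 0 0;0 0 10 0 0 0;0 0 10 0 0 0;0 0 10 0 0 0")

```text
time: 43.05
position: [0.49, -0.0041, 0.134]
tool_rot: [0.675, 0.738, 0.001, 0.001]
ft_force: [0.5, 1.4, 6.1]
grip_width: 0.0177
grip_force: 50.0
```

Request:
move_arm(series="0 0 0 0 0 4;0 0 0 0 0 9;0 0 0 0 0 14;0 0 0 0 0 19;0 0 0 0 0 24;0 0 0 0 0 29;0 0 0 0 0 30;0 0 0 0 0 30")

```text
time: 43.72
position: [0.4905, -0.0047, 0.1342]
tool_rot: [0.843, 0.538, 0.001, 0.001]
ft_force: [-0.2, 1.0, 6.0]
grip_width: 0.0176
grip_force: 50.0
```

Request:
move_arm(series="0 0 0 0 0 4;0 0 0 0 0 9;0 0 0 0 0 14;0 0 0 0 0 19;0 0 0 0 0 23;0 0 0 0 0 26;0 0 0 0 0 26;0 0 0 0 0 26")

```text
time: 44.38
position: [0.4904, -0.0047, 0.1342]
tool_rot: [0.942, 0.334, 0.001, 0.001]
ft_force: [0.4, -0.9, 5.3]
grip_width: 0.0178
grip_force: 50.0
```

```bash
python3 - <<'E'
from h import *
o=st();m=R.from_quat(o["tool_rot"]).as_matrix();print(np.degrees(np.arctan2(m[1,0],m[0,0])),o["moment"])
E
```

```text
t 44.38 pos [ 0.4904 -0.0047  0.1342] rot [0.942 0.334 0.001 0.001] F [ 0.4 -0.9  5.3] w 0.0178 gf 50.0 q [-0.24  0.53  1.87 -0.    0.74  0.65]
39.06333030139287 [-0.07158516  0.15582985 -0.09331101]
```

Mz is −0.09, so it is turning freely. I'll turn a little further in small steps to the end stop.

Request:
move_arm(series="0 0 0 0 0 1;0 0 0 0 0 2;0 0 0 0 0 3;0 0 0 0 0 4;0 0 0 0 0 5;0 0 0 0 0 6;0 0 0 0 0 6;0 0 0 0 0 6")

```text
time: 45.05
position: [0.4904, -0.0047, 0.1342]
tool_rot: [0.959, 0.285, 0.001, 0.001]
ft_force: [0.4, -0.1, 4.6]
grip_width: 0.0176
grip_force: 50.0
```

```bash
python3 - <<'E'
from h import *
o=st();m=R.from_quat(o["tool_rot"]).as_matrix();print(np.degrees(np.arctan2(m[1,0],m[0,0])),o["moment"])
E
```

```text
t 45.05 pos [ 0.4904 -0.0047  0.1342] rot [0.959 0.285 0.001 0.001] F [ 0.4 -0.1  4.6] w 0.0176 gf 50.0 q [-0.24  0.53  1.87 -0.    0.74  0.76]
33.08912457876984 [-0.11558228  0.13697674 -0.03534769]
```

Request:
move_arm(series="0 0 0 0 0 1.5;0 0 0 0 0 3;0 0 0 0 0 3")

```text
time: 45.3
position: [0.4895, -0.0033, 0.1341]
tool_rot: [0.966, 0.259, 0.001, -0.001]
ft_force: [-0.2, 4.5, 6.1]
grip_width: 0.0177
grip_force: 50.0
```

```bash
python3 - <<'E'
from h import *
o=st();m=R.from_quat(o["tool_rot"]).as_matrix();print(np.degrees(np.arctan2(m[1,0],m[0,0])),o["moment"])
c=robot.camera("wrist");save(c,"w8.png",(100,60,420,300),2)
E
```

```text
t 45.3 pos [ 0.4895 -0.0033  0.1341] rot [ 0.966  0.259  0.001 -0.001] F [-0.2  4.5  6.1] w 0.0177 gf 50.0 q [-0.24  0.53  1.87  0.    0.74  0.81]
30.03645891534631 [0.80114432 0.16705125 0.16725282]
```

View pics/w8.png

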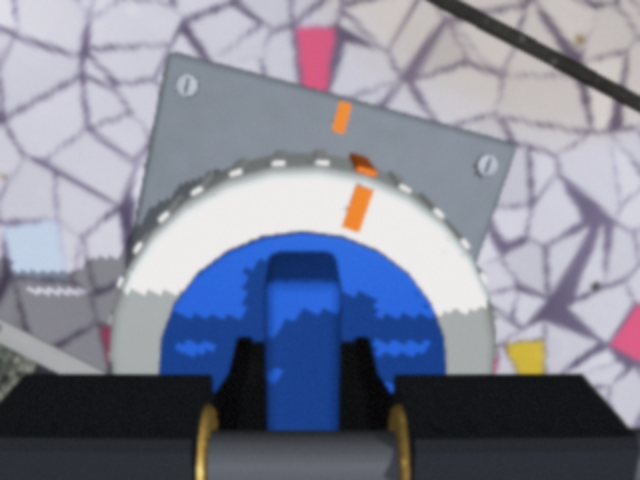

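The cap's mark is at (357,207) and the flange mark at (342,117). I'm checking their angles about the pot's axis.

```bash
python3 - <<'E'
from h import *
c=robot.camera("wrist")
for px,z in(((357,207),.102),((342,117),.008),((362,165),.09)):
    p=ray(c,(100+px[0]/2,60+px[1]/2),z);print(p,np.degrees(np.arctan2(p[1]+.003,p[0]-.488)),np.hypot(p[1]+.003,p[0]-.488))
o=st();print(o["moment"])
E
```

```text
[0.53610618 0.00718146 0.102     ] 11.950050737279991 0.049171810140728696
[0.55063263 0.01444934 0.008     ] 15.567744840546649 0.06501788446937867
[0.54532893 0.01007836 0.09      ] 12.850874091453417 0.058801782255166885
t 45.4 pos [ 0.4896 -0.0033  0.1341] rot [ 0.966  0.259  0.001 -0.   ] F [0.3 4.7 6.5] w 0.0177 gf 50.0 q [-0.24  0.53  1.87  0.    0.74  0.81]
[0.75964107 0.22253555 0.20784441]
```

Request:
move_arm(series="0 0 0 0 0 -1;0 0 -1 0 0 -1.5;0 0 -3 0 0 -1.5;0 0 -5 0 0 -1.5;0 0 -6 0 0 -1.5;0 0 -6 0 0 -1.5")

```text
time: 45.9
position: [0.4896, -0.0041, 0.1392]
tool_rot: [0.962, 0.272, 0.0, -0.0]
ft_force: [1.9, 1.9, -3.0]
grip_width: 0.0174
grip_force: 50.0
```

```bash
python3 - <<'E'
from h import *
robot.camera("top");o=st();print(o["moment"])
c=robot.camera("wrist")
for t in("cap","cap_pocket"):
    print(t,[(np.round(d["xyz"],4).tolist(),round(d["p"],2)) for d in robot.tip_of(c,t)])
E
```

```text
t 45.95 pos [ 0.4896 -0.0041  0.1392] rot [ 0.962  0.272  0.    -0.   ] F [ 1.2  1.  -2.7] w 0.0178 gf 50.0 q [-0.24  0.52  1.87  0.    0.76  0.78]
[ 0.27811971 -0.18295349  0.05997695]
cap [([0.489, -0.0045, 0.0746], 0.71)]
cap_pocket [([0.5369, 0.003, 0.0805], 0.66)]
```

Request:
move_arm(series="0 0 0.5 0 0 0;0 0 0.5 0 0 0;0 0 0.5 0 0 0;0 0 0.5 0 0 0;0 0 0.5 0 0 0;0 0 0.5 0 0 0;0 0 0.5 0 0 0;0 0 0.5 0 0 0", jaw=0.8)

```text
time: 46.77
position: [0.4894, -0.0042, 0.1391]
tool_rot: [0.962, 0.272, -0.0, 0.0]
ft_force: [-0.5, 1.0, 0.4]
grip_width: 0.0629
grip_force: 0.0
```

Request:
move_arm(series="0 0 -20 0 0 0;0 0 -50 0 0 0;0 0 -85 0 0 0;0 0 -120 0 0 0;0 0 -150 0 0 0;0 0 -150 0 0 0;0 0 -150 0 0 0")

```text
time: 47.35
position: [0.4903, -0.0043, 0.2909]
tool_rot: [0.962, 0.272, 0.002, 0.001]
ft_force: [-1.0, 1.3, -0.5]
grip_width: 0.0694
grip_force: 0.0
```

```bash
python3 - <<'E'
from h import *
robot.camera("top");c=robot.camera("wrist");save(c,"w9.png",(170,90,350,270),3.3)
for t in("cap","cap_pocket","grip_bar"):
    print(t,[(np.round(d["xyz"],4).tolist(),round(d["p"],2)) for d in robot.tip_of(c,t)])
st()
E
```

```text
cap [([0.4893, -0.0041, 0.0733], 0.98)]
cap_pocket [([0.5355, 0.0051, 0.0766], 0.79)]
grip_bar [([0.4907, -0.0061, 0.1292], 0.69)]
t 47.6 pos [ 0.4884 -0.0039  0.2874] rot [ 0.962  0.272 -0.002 -0.001] F [-0.   0.2  0.6] w 0.0698 gf 0.0 q [-0.24  0.29  1.71 -0.    1.15  0.78]
```

View pics/w9.png

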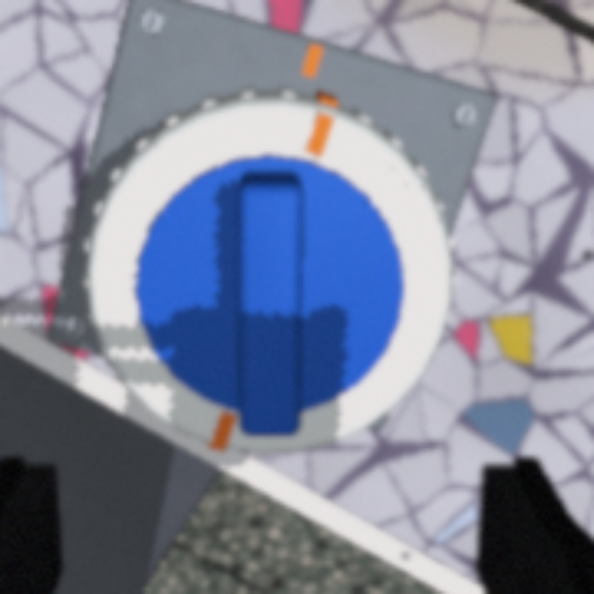

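The cap sits level, with marks at (320,133) and (223,430) and the flange mark at (313,60). I'm measuring the alignment and checking the bench.

```bash
python3 - <<'E'
from h import *
c=robot.camera("wrist")
f=lambda p:(170+p[0]/3.3,90+p[1]/3.3)
ang(c,f((320,133)),f((223,430)),.108,1)
print(ray(c,f((313,60)),.008))
c=robot.camera("top");save(c,"t9.png",(60,130,470,260),1.9)
for t in("flask","beaker","good_1","reject_1","cap"):
    print(t,[(np.round(d["xyz"],3).tolist(),round(d["p"],2)) for d in robot.tip_of(c,t)])
E
```

```text
mid [ 0.4872 -0.0041  0.108 ] len 0.0979 ang 14.1
[0.54872481 0.01483215 0.008     ]
flask [([0.498, 0.386, 0.017], 0.73), ([0.702, -0.095, -0.001], 0.57), ([0.415, -0.418, 0.001], 0.48)]
beaker [([0.641, 0.329, -0.002], 0.83)]
good_1 []
reject_1 [([0.504, 0.375, 0.007], 0.57), ([0.497, 0.385, 0.017], 0.49)]
cap [([0.487, -0.003, 0.073], 0.62)]
```

View pics/t9.png

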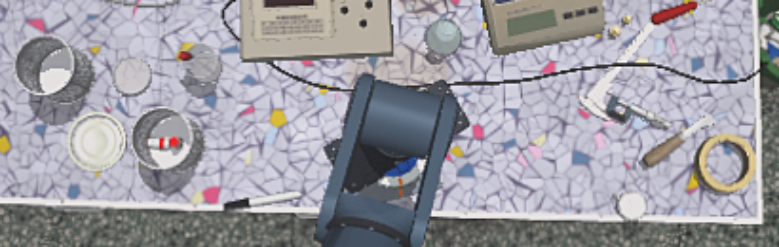

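The marks line up within about 1°, both rejects lie in the can at (165,143), and the flask and beaker stand. A gentle pull will confirm the lock.

Request:
move_arm(series="0 0 35 0 0 0;0 0 70 0 0 0;0 0 105 0 0 0;0 0 130 0 0 0;0 0 145 0 0 0;0 0 149 0 0 0;0 0 149 0 0 0")

```text
time: 48.53
position: [0.4889, -0.0041, 0.139]
tool_rot: [0.962, 0.272, -0.001, -0.001]
ft_force: [-0.1, -0.8, -0.1]
grip_width: 0.07
grip_force: 0.0
```

Request:
move_arm(series="0 0 0 0 0 0;0 0 0 0 0 0;0 0 0 0 0 0;0 0 0 0 0 0;0 0 0 0 0 0;0 0 0 0 0 0;0 0 0 0 0 0;0 0 0 0 0 0", jaw=0, newtons=30)

```text
time: 49.2
position: [0.4894, -0.0042, 0.1402]
tool_rot: [0.962, 0.272, 0.0, 0.0]
ft_force: [-0.1, -0.6, -0.5]
grip_width: 0.0242
grip_force: 0.0
```

Request:
move_arm(series="0 0 0 0 0 0;0 0 0 0 0 0;0 0 0 0 0 0;0 0 0 0 0 0")

```text
time: 49.53
position: [0.4894, -0.0041, 0.1401]
tool_rot: [0.962, 0.272, -0.0, 0.0]
ft_force: [-0.3, -0.1, 0.2]
grip_width: 0.0174
grip_force: 30.0
```

Request:
move_arm(series="0 0 -1 0 0 0;0 0 -2 0 0 0;0 0 -3 0 0 0;0 0 -3 0 0 0")

```text
time: 49.87
position: [0.4893, -0.0041, 0.1404]
tool_rot: [0.962, 0.272, -0.001, -0.0]
ft_force: [5.8, -1.1, -27.9]
grip_width: 0.0178
grip_force: 30.0
```

The pull met −28 N with no movement, so the cap is locked. I'm letting go and backing off.

Request:
move_arm(series="0 0 2 0 0 0;0 0 3 0 0 0;0 0 3 0 0 0;0 0 3 0 0 0")

```text
time: 50.2
position: [0.4893, -0.0041, 0.1402]
tool_rot: [0.962, 0.272, 0.0, 0.0]
ft_force: [1.4, -0.8, -7.2]
grip_width: 0.0176
grip_force: 30.0
```

Request:
move_arm(series="0 0 0 0 0 0;0 0 0 0 0 0;0 0 0 0 0 0;0 0 0 0 0 0;0 0 0 0 0 0;0 0 0 0 0 0;0 0 0 0 0 0;0 0 0 0 0 0", jaw=0.8)

```text
time: 50.87
position: [0.4894, -0.0042, 0.1401]
tool_rot: [0.962, 0.272, 0.0, -0.0]
ft_force: [0.9, 0.0, 0.1]
grip_width: 0.0635
grip_force: 0.0
```

Request:
move_arm(series="0 0 -20 0 0 0;0 0 -50 0 0 0;0 0 -85 0 0 0;0 0 -120 0 0 0;0 0 -150 0 0 0;0 0 -150 0 0 0;0 0 -150 0 0 0")

```text
time: 51.45
position: [0.4903, -0.0043, 0.2918]
tool_rot: [0.962, 0.272, 0.002, 0.001]
ft_force: [-0.4, 0.6, -0.3]
grip_width: 0.0692
grip_force: 0.0
```

```bash
python3 - <<'E'
from h import *
c=robot.camera("wrist")
for t in("cap","cap_pocket"):
    print(t,[(np.round(d["xyz"],4).tolist(),round(d["p"],2)) for d in robot.tip_of(c,t)])
print(robot.hand_in())
E
```

```text
cap [([0.4871, -0.0035, 0.0746], 0.75)]
cap_pocket [([0.5339, 0.0064, 0.0771], 0.62)]
the job is handed in; nothing more can be done
None
```

I've handed the job in at about 51 s: all three white vials are in the pot, both rejects are in the can, the cap is locked on (it held against a 28 N pull), and the flask and beaker are still standing.

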